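Slide a loaded parts tray up a step onto its shelf

TASK

Slide the grey parts tray, with the jar standing in it, from the loading board up over the step onto the raised shelf board and on between the side battens until it is fully home: press it lightly but definitely against the cross bar, so that the bar's sprung pin is pushed in, then let go. Raise only the front (by its grip knob) of the tray to clear the step and never lift the whole tray clear of the boards; do not ram the step or the bar, do not tip the tray or the jar, and leave the mug, tape roll and carton alone.

Things in the scene. Friction and masses are not known exactly. Their poses are not given: they have to be found in the camera images.
- load_board: Flat plywood loading board, 330 long x 200 wide x 12 thick, fixed on the bench. Origin: on its top face, at the middle of the edge that meets the shelf. Its +x axis points along the board towards the shelf (the slide direction, roughly towards the robot's left), z up; the board extends from x = -330 to 0.
- shelf_board: Raised wooden shelf board, 290 long x 190 wide, fixed, its front edge in line with the end of the loading board and the same heading. Its top stands 12 to 20 higher than the loading board's top (differs each time): this is the step. Origin: on its top face at the middle of the front edge, where the step is; +x along the slide direction, z up. Two side battens 15 tall run along it from x = 50 to 290, inner faces at y = +75 and -75 (150 apart).
- stop_frame: Two flat aluminium straps on top of the side battens (upper face 19 above the shelf), carrying a wooden cross bar 28 tall (from 3 to 31 above the shelf) that spans the channel and stops the tray. Fixed; its origin and axes coincide with the shelf board's. The cross bar is clamped, rigid, at a place that differs each time and is NOT measured: its face lies somewhere from x = 197 to 237. It must be found by touch (or seen).
- pin (a joint): Sprung steel pin, 12 diameter, in the middle of the cross bar, 20 above the shelf, pointing at the tray: it sticks out 4 from the bar's face. Value in m: 0 = fully out, grows as it is pressed in; about 0.004 = flush, tray touching the bar. Light spring, 0.2 N per mm: it does not push the tray back.
- tray_centre (a point): Shallow grey plastic tray, 180 long (its x) x 120 wide (its y), walls 40 high, 0.4 to 0.7 kg without the jar; loose, starts on the loading board with its +x end towards the shelf, somewhat askew. This point: middle of the tray, 20 above its underside. Axes: x towards the front end, z up. Its front end is square and cannot climb the step by pushing alone. Its friction on the boards varies.
- knob_front (a point): Centre of the front grip knob: a level barrel, 26 diameter x 22 long, axis across the tray (its y), on a post inside the front end wall. 70 above the tray's underside, 15 behind its front end. Pinch it from above on its flat ends, 22 apart, fingers closing along the tray's y. It swivels freely about its axis: raised, it brings the tray's front up while the rear stays down. Walls: 30 below this point.
- knob_rear (a point): The same for the rear knob, 15 ahead of the tray's rear end.
- edge_front (a point): Middle of the bottom edge of the tray's front end.
- edge_rear (a point): Middle of the bottom edge of the tray's rear end.
- jar_centre (a point): Capped glass jar, 46 diameter x 85 high, 0.16 kg, standing loose near the middle of the tray. Its centre, half-way up; z is its axis.
- mug_mid (a point): Bystander: white mug, 80 diameter x 95 high. Half-way up on its axis.
- tape_mid (a point): Bystander: roll of brown tape lying flat, 104 diameter x 48 high. Its centre.
- carton_mid (a point): Bystander: closed carton 130 x 110 x 90 high. Its centre.

How it is judged (in metres and radians):
On the way, in this order (a step that is already met when the one before it is completed fails the run):
1. the tray's front edge has been brought over the step, above the shelf, with the rear still on the loading board (x of edge_front in the frame of shelf_board above 0.008 m and z of edge_front in the frame of shelf_board above -0.002 m and x of edge_rear in the frame of shelf_board below 0 m), for 0.1 s.
2. the tray is pressed against the cross bar with more than 2.5 N (contact force between tray and stop_frame above 2.5 N and x of edge_rear in the frame of shelf_board above 0.005 m), for 0.1 s.
At the end, for the whole second after the job is handed in: The tray lies flat (within 0.04 rad) on the shelf board between the side battens, wholly past the step, square to the shelf within 0.08 rad, with the pin pressed in more than 2 mm (tray within 2 mm of the cross bar); the jar stands in it upright (within 0.1 rad); all at rest (value of joint pin above 0.002 m and x of edge_rear in the frame of shelf_board above 0.005 m and z of tray_centre in the frame of shelf_board between 0.016 and 0.024 m and angle between tray_centre's own z axis and vertical below 0.04 rad and angle between the x axis of tray_centre and the x axis of shelf_board, either way round below 0.08 rad and angle between jar_centre's own z axis and vertical below 0.1 rad and horizontal distance between jar_centre and tray_centre below 0.08 m and linear speed of tray below 0.01 m/s and linear speed of jar below 0.02 m/s); the robot touches nothing.
It fails at once if the tray is pressed against the cross bar with more than 20 N (contact force between tray and stop_frame above 20 N).
It fails at once if the tray's front is jammed against the step with more than 25 N (contact force between tray and shelf_board above 25 N and x of edge_front in the frame of shelf_board below 0.005 m).
It fails at once if the whole tray is lifted clear: both ends more than 8 mm above the shelf's level (z of each of edge_front, edge_rear in the frame of shelf_board above 0.008 m).
It fails at once if the tray is tipped more than 0.35 rad or the jar more than 0.5 rad (angle between tray_centre's own z axis and vertical above 0.35 rad or angle between jar_centre's own z axis and vertical above 0.5 rad).
It fails at once if the mug, tape roll or carton is moved more than 20 mm (distance of any of mug_mid, tape_mid, carton_mid from where it was at the start of the episode above 0.02 m).
It also fails if it takes over 72 s, if anything falls off the work surface, if the arm or the gripper's body presses on something with over 40 N, if the wrist force passes 120 N, or if a joint passes its speed limit or range.

ROBOT

A 6-joint arm with a two-finger parallel gripper is mounted at the origin on the work surface. World frame = base frame: x ahead of the robot, y to its left, z up, the work surface at z = 0. Lengths are in mm, angles in rad, forces in N, time in s.
With the tool pointing down it reaches from about 350 to 975 mm from the base axis. Payload 7.1 kg.
Tool frame: the origin (TCP) lies at the very end of the fingers, on their centre line; the grasp point (between the pads) lies ctrl.hold_point_z behind it (ctrl.hold_point_z is the distance from the TCP to the grasp point, in mm); z points along the fingers, y is the line along which they close (so a half turn about z gives the same grasp; the last joint's range is limited). The gripper opens to 88 mm and grips with 3 to 60 N. Pads are 20 mm wide; open, the fingers measure 115 mm over their backs; the gripper's body (75 mm by 178 mm) begins 61 mm behind the grasp point.
Start: joints at [-1.297, 0.423, 1.63, -0, 1.089, -0.019], TCP at [180.414, -598.377, 193.275] pointing down, gripper open.
Joint ranges: [-3, 3], [-0.9, 2.11], [0.09, 2.58], [-1.31, 4.45], [0.11, 2.69], [-2.54, 2.54]. Speed limits (rad/s): [2.39, 2.39, 3.01, 3.14, 3.14, 3.14].

INTERFACE

Orientations are given as a rotation vector (axis times angle).
In Python, from workcell import ctrl gives the robot as it stands. The module is installed in compiled form; this text tells all that it offers.
- The arm moves only by the shell command python3 -m creep 'ROWS'. ROWS is JSON, a list of rows, each an object with "translation": the shift along the tool's x, y, z in mm, a list of three; "angular": the turn, a rotation vector about the tool's x, y, z in rad, a list of three; "jaw": the opening, from 0 (shut) to 1 (fully open). A call has exactly 8 rows; each row is the pose to reach, as a shift and turn from the pose commanded when the call began, along the tool's axes at that moment; what a row does not reach only later rows make up. A row lasts 1/8 s, in which the tool goes at most 62.5 mm and 10.7 degrees, less where a joint would pass 70% of its speed; a pose out of reach is approached as far as the arm can. A call with a gripper value outside its range is refused whole. The fingers move at their own pace and stop on an object; the grip force is fixed at half the most. Time passes only in rows, so rows that repeat a pose let the fingers close, or fill a call up. It gives the time, the measured TCP pose, the force, the opening and the grip force at its end, in the units of the state.
- ctrl.get_obs(): the state, without advancing time (a new reading comes with each control period).
- ctrl.get_image(name): name is "scene" or "top"; returns the picture (480x640x3 uint8, red, green, blue); there is no depth.
- ctrl.camera_info(name): a dict with "camera_matrix" (3x3 intrinsics, pixels), "distortion" ([k1, k2, p1, p2, k3] as OpenCV has them; the pictures are not rectified), "world_from_camera" (4x4, takes a point from camera to world coordinates). Camera axes: x right, y up, looking along -z (the intrinsics and any distortion apply to the point x, -y, -z); pixel columns grow to the right and rows downward; lengths in mm; the calibration is good to about 2 mm. A picture is of the moment at which its call begins. camera_info takes no time and is no camera call.
- ctrl.close_job(): hands the job in; it is judged then, once.
Trained networks look in the newest picture that a camera, given by its name, has taken for a name from the list of things; names that differ only in an ending like _2 or _b are one class to them, and where a whole thing is asked for, a point or a joint stands for the part that bears it (a point fixed in the world has none). Each returns a list of dicts, best first, with "score" (0 to 1); they miss things now and then, are a little off and sometimes report something else, mostly with a low value. They report only what shows in the picture. A call takes as long as a camera call.
- ctrl.look_for(camera, label): "rect" ([left, top, right, bottom] in pixels, round what is visible of it).
The state is a dict: "t": time; "qpos": joint angles; "qvel": joint speeds; "joint_torque": joint torques, N m; "ee_pos": TCP position; "orientation": TCP orientation; "ft_force": force on the tool from outside, world axes, zero at the start; "moment": the same for the moment, N m; "width": finger opening in mm; "grasp_force": force on a finger pad.
Only numpy, scipy, OpenCV 4.12 (cv2) and the standard library are available. Lean on these libraries where they do the work, as an engineer would, in place of code of your own. Each camera call takes 0.05 s, during which the arm holds its last target. There are 200 camera calls.

## Working session

There is one attempt and no reset: what is moved stays moved. The work goes in short steps, Python scripts to look and compute and a shell command to move; the robot and the scene stay as the last step left them, time stands still between calls to the robot, and variables do not carry over. Pictures are saved under pics/ and viewed, at most 10 in all, crops included, and the job is handed in when it is done.

```bash
mkdir -p pics; cat > h.py <<'E'
import numpy as np, cv2, json
from workcell import ctrl
from scipy.spatial.transform import Rotation as R
def info(c):
    i=ctrl.camera_info(c); return np.array(i["camera_matrix"],float),np.array(i["distortion"],float),np.array(i["world_from_camera"],float)
def ray(c,px):
    K,d,T=info(c); u=cv2.undistortPoints(np.array([[px]],float),K,d)[0,0]
    v=T[:3,:3]@np.array([u[0],-u[1],-1.]); return T[:3,3],v/np.linalg.norm(v)
def at_z(c,px,z):
    o,v=ray(c,px); return o+v*(z-o[2])/v[2]
def tri(p1,p2):
    (a,u),(b,v)=ray("scene",p1),ray("top",p2)
    s=np.linalg.lstsq(np.array([u,-v]).T,b-a,rcond=None)[0]
    P,Q=a+u*s[0],b+v*s[1]; return (P+Q)/2,np.linalg.norm(P-Q)
def proj(c,P):
    K,d,T=info(c); q=(np.linalg.inv(T)@np.r_[P,1])[:3]; q=q*[1,-1,-1]
    return cv2.projectPoints(q[None],np.zeros(3),np.zeros(3),K,d)[0][0,0]
def snap(c,n):
    im=ctrl.get_image(c); cv2.imwrite(f"pics/{n}.png",im[:,:,::-1]); return im
E
python3 - <<'E'
from h import *
np.set_printoptions(precision=1,suppress=True)
for c in("scene","top"):
    snap(c,c+"0"); print(c,info(c)[2])
    for l in("knob_front","knob_rear","jar_centre","tray_centre","load_board","shelf_board","stop_frame","mug_mid","tape_mid","carton_mid"):
        print(l,[(round(r["score"],2),np.round(r["rect"])) for r in ctrl.look_for(c,l)[:3]])
o=ctrl.get_obs(); print(o, ctrl.hold_point_z, R.from_rotvec(o["orientation"]).as_matrix())
E
```

```text
scene [[  -0.2   -0.6    0.8 1386.1]
 [   1.    -0.1    0.2  266. ]
 [  -0.     0.8    0.6  606.4]
 [   0.     0.     0.     1. ]]
knob_front [(0.84, array([182., 185., 272., 240.]))]
knob_rear [(0.96, array([182., 181., 272., 241.]))]
jar_centre [(0.82, array([218., 183., 239., 227.]))]
tray_centre [(0.95, array([181., 186., 275., 241.]))]
load_board [(0.58, array([127., 200., 289., 257.])), (0.46, array([182., 183., 272., 242.]))]
shelf_board [(0.92, array([274., 199., 406., 265.]))]
stop_frame [(0.68, array([359., 200., 409., 251.]))]
mug_mid [(0.69, array([163., 246., 223., 312.]))]
tape_mid [(0.82, array([268., 276., 329., 328.]))]
carton_mid [(0.87, array([446., 232., 530., 309.]))]
top [[  -0.     1.    -0.1  565. ]
 [  -1.    -0.    -0.   111.8]
 [  -0.     0.1    1.  1220.9]
 [   0.     0.     0.     1. ]]
knob_front [(0.76, array([385., 259., 465., 307.]))]
knob_rear [(0.83, array([384., 255., 463., 311.]))]
jar_centre [(0.93, array([413., 278., 439., 294.]))]
tray_centre [(0.67, array([386., 258., 464., 310.]))]
load_board [(0.73, array([368., 232., 506., 321.])), (0.22, array([384., 256., 465., 312.]))]
shelf_board [(0.91, array([254., 246., 372., 325.])), (0.5, array([385., 253., 466., 312.]))]
stop_frame [(0.7, array([254., 250., 302., 327.]))]
mug_mid [(0.56, array([388., 159., 438., 201.]))]
tape_mid [(0.64, array([311., 163., 349., 211.]))]
carton_mid [(0.59, array([162., 205., 224., 269.]))]
{'t': 1.1, 'qpos': array([-1.3,  0.4,  1.6,  0. ,  1.1, -0. ]), 'qvel': array([-0., -0.,  0., -0.,  0., -0.]), 'joint_torque': array([ -0. , -54.5, -27.4,   0.1,   0. ,  -0. ]), 'ee_pos': array([ 180.4, -598.4,  193.3]), 'orientation': array([-3.1, -0.5, -0. ]), 'ft_force': array([-0.6,  0.6, -0.3]), 'moment': array([-0. , -0.1, -0. ]), 'grasp_force': 0.0, 'width': 87.67694769107676} 18.700000000000003 [[ 1.   0.3  0. ]
 [ 0.3 -1.   0. ]
 [ 0.  -0.  -1. ]]
```

View pics/scene0.png

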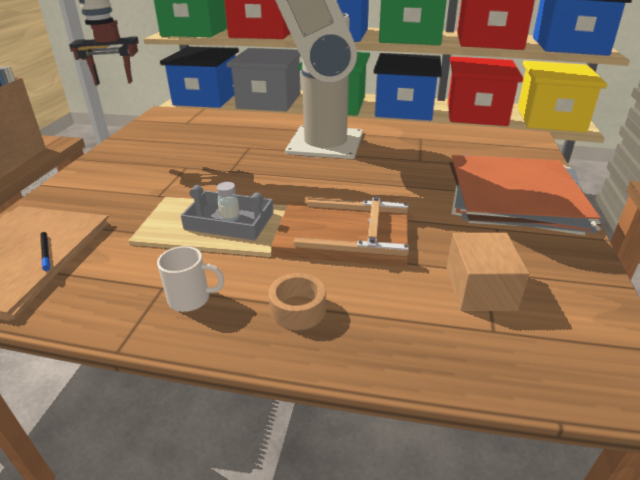

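View pics/top0.png

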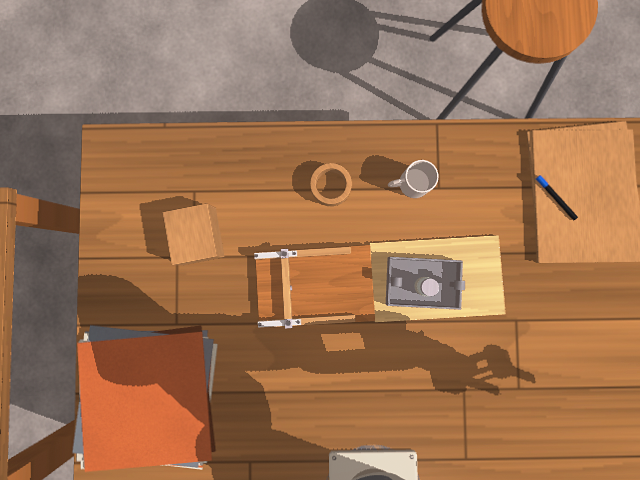

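The scene view shows the tray at (228,213), with its front knob near (257,203) and rear knob near (197,195). The top view shows the tray at (425,283), with knobs near (395,281) and (459,284). The step is at x≈371 and the cross bar at x≈287. Next I'll enlarge both.

```bash
python3 - <<'E'
import cv2
a=cv2.imread("pics/scene0.png")[175:275,120:280]; b=cv2.imread("pics/top0.png")[225:335,360:520]
cv2.imwrite("pics/c1.png",cv2.resize(a,None,fx=5,fy=5,interpolation=cv2.INTER_CUBIC))
cv2.imwrite("pics/c2.png",cv2.resize(b,None,fx=5,fy=5,interpolation=cv2.INTER_CUBIC))
E
```

```text
(no output)
```

View pics/c1.png

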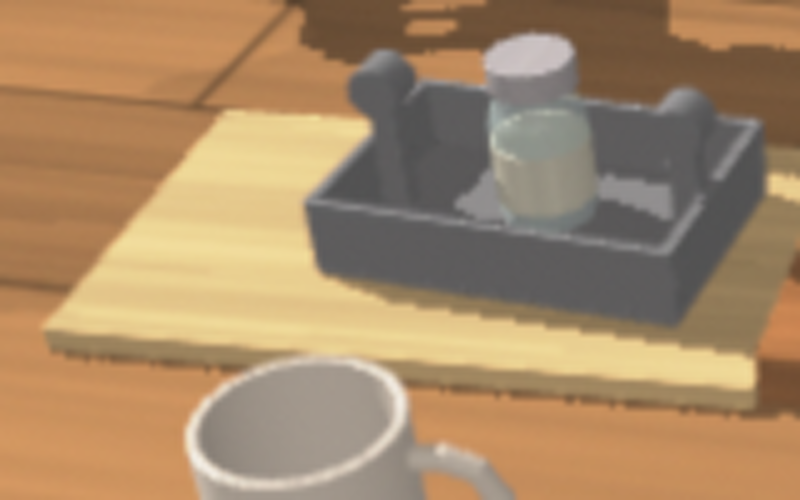

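View pics/c2.png

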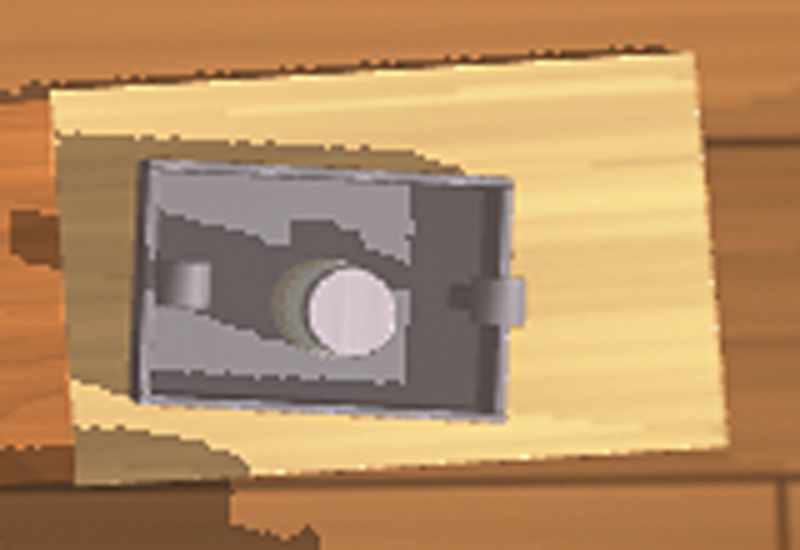

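```bash
cat > m.py <<'E'
from h import *
np.set_printoptions(precision=1,suppress=True)
s=lambda x,y:((x+.5)/5-.5+120,(y+.5)/5-.5+175)
t=lambda x,y:((x+.5)/5-.5+360,(y+.5)/5-.5+225)
if __name__=="__main__":
    print("kf",tri(s(685,112),t(187,285)),"kr",tri(s(383,78),t(505,302)))
    print("jar cap",tri(s(531,55),t(351,311)))
    rim=[((760,123),(513-375+10,160)),]
    B=[at_z("top",t(*p),12) for p in((50,90),(692,52),(728,445),(75,485))]; print("board",np.array(B))
    print("tri board far/near corners",tri(s(45,333),t(692,52)),tri(s(757,370),t(50,90)))
    T=[at_z("top",t(*p),52) for p in((148,160),(513,178),(505,420),(138,402))]; print("tray rim",np.array(T))
    print("tri rim", tri(s(308,203),t(513,178)),tri(s(668,248),t(148,160)),tri(s(762,123),t(138,402)))
    yaw=lambda v:np.degrees(np.arctan2(v[1],v[0]))
    B=np.array(B);T=np.array(T)
    print("dir board",yaw(B[0]-B[1]),yaw(B[3]-B[2]),"edges-90",yaw(B[0]-B[3])+90,"tray",yaw(T[0]-T[1]),yaw(T[3]-T[2]),yaw(T[0]-T[3])+90)
    print("front mid",(B[0]+B[3])/2,"tray centre",T.mean(0),"front",(T[0]+T[3])/2)
a=cv2.imread("pics/top0.png")[235:335,245:385]; b=cv2.imread("pics/scene0.png")[190:270,265:415]
cv2.imwrite("pics/c3.png",np.vstack([cv2.resize(a,(420*1,300),interpolation=cv2.INTER_CUBIC) if 0 else cv2.resize(a,(420,300),interpolation=cv2.INTER_CUBIC),cv2.resize(b,(420,224),interpolation=cv2.INTER_CUBIC)])) if 0 else None
cv2.imwrite("pics/c3.png",cv2.resize(a,None,fx=5,fy=5,interpolation=cv2.INTER_CUBIC))
E
python3 m.py
```

```text
kf (array([527.1, -57. ,  86.1]), np.float64(1.493340745189039)) kr (array([ 516.9, -208.3,   83.2]), np.float64(1.9951492084029396))
jar cap (array([ 514.8, -132.1,  101.3]), np.float64(0.45324046226074893))
board [[ 624.3   -1.4   12. ]
 [ 639.7 -328.9   12. ]
 [ 441.1 -339.6   12. ]
 [ 425.4  -10.2   12. ]]
tri board far/near corners (array([ 640.1, -331. ,    7.1]), np.float64(0.4606414857862101)) (array([623.7,   0.2,  19.9]), np.float64(1.7023899567230043))
tray rim [[ 587.4  -45.1   52. ]
 [ 576.4 -224.    52. ]
 [ 458.7 -216.3   52. ]
 [ 469.7  -37.6   52. ]]
tri rim (array([ 576.2, -224.2,   49.2]), np.float64(1.2194968953458445)) (array([587.7, -46.1,  53.3]), np.float64(2.461800945119271)) (array([469.7, -38.7,  49.3]), np.float64(1.491902440343047))
dir board 92.68129228867375 92.73247951631808 edges-90 92.54033107535267 tray 86.46918067008427 86.4927145955018 86.38726155461683
front mid [524.9  -5.8  12. ] tray centre [ 523.  -130.7   52. ] front [528.5 -41.3  52. ]
```

View pics/c3.png

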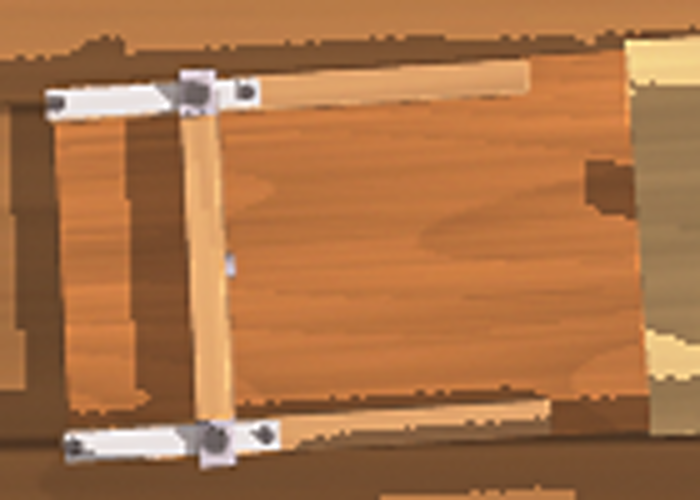

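Top crop: the cross bar face runs from (220,115) to (233,415) and the pin is at (230,265). The shelf is in line with the loading board, and the battens start at (528,75) and (549,410).

```bash
cat >> h.py <<'E'
def go(pos,yaw_y):
    "tool-frame shift and turn to TCP pos, pointing down, tool y at world angle yaw_y deg"
    o=ctrl.get_obs(); A=R.from_rotvec(o["orientation"]); a=np.radians(yaw_y)
    y=np.array([np.cos(a),np.sin(a),0]); z=np.array([0,0,-1.]); B=R.from_matrix(np.c_[np.cross(y,z),y,z])
    print("t",o["t"],"pos",np.round(o["ee_pos"],1),"shift",np.round(A.inv().apply(np.array(pos)-o["ee_pos"]),1),"turn",np.round((A.inv()*B).as_rotvec(),3),"F",np.round(o["ft_force"],1),"w",round(o["width"],1),"tool y deg",round(np.degrees(np.arctan2(*A.as_matrix()[[1,0],1])),2))
H=np.radians(92.65); U=np.array([np.cos(H),np.sin(H)]); V=np.array([-U[1],U[0]]); O=np.array([524.9,-5.8])
def loc(P): d=np.array(P)[:2]-O; return np.array([d@U,d@V])
E
python3 - <<'E'
from h import *
q=lambda x,y:((x+.5)/5-.5+245,(y+.5)/5-.5+235)
for p in((220,115),(233,415)): print("bar",[loc(at_z("top",q(*p),z)) for z in(55,63)])
print("batten start",[loc(at_z("top",q(*p),43)) for p in((528,92),(549,400))], "shelf far",[loc(at_z("top",q(*p),28)) for p in((55,120),(70,410))])
print("knob",loc((527.3,-56.6)))
go((527.3,-56.6,160),-3.55)
E
```

```text
bar [array([204.29292549, -72.51131113]), array([203.68424451, -72.32577848])]
bar [array([205.70988792,  73.11494236]), array([205.09148412,  72.30122674])]
batten start [array([ 52.39889317, -75.25539749]), array([51.50258561, 76.0226043 ])] shelf far [array([289.08530353, -75.44834216]), array([288.57343763,  68.75792247])]
knob [-5.08566380e+01 -4.87088057e-02]
t 1.1 pos [ 180.4 -598.4  193.3] shift [ 488.5 -418.6   33.3] turn [ 0.    -0.    -1.216] F [-0.6  0.6 -0.3] w 87.7 tool y deg -73.23
```

```bash
python3 -m creep '[{"translation":[44,-38,0],"angular":[0,0,-0.11],"jaw":1},{"translation":[88,-76,0],"angular":[0,0,-0.22],"jaw":1},{"translation":[132,-114,0],"angular":[0,0,-0.33],"jaw":1},{"translation":[176,-152,0],"angular":[0,0,-0.44],"jaw":1},{"translation":[220,-190,0],"angular":[0,0,-0.55],"jaw":1},{"translation":[264,-228,0],"angular":[0,0,-0.66],"jaw":1},{"translation":[308,-266,0],"angular":[0,0,-0.77],"jaw":1},{"translation":[352,-304,0],"angular":[0,0,-0.88],"jaw":1}]'
python3 -c "
from h import *
go((527.3,-56.6,120),-3.55)"
```

```text
t: 2.1
ee_pos: [430.7, -204.1, 193.6]
orientation: [2.613, 1.743, 0.001]
ft_force: [0.1, 0.4, 0.2]
width: 87.6
grasp_force: 0.0
t 2.1 pos [ 430.7 -204.1  193.6] shift [173.4  32.4  73.6] turn [ 0.001  0.    -0.333] F [0.1 0.4 0.2] w 87.6 tool y deg -22.6
```

```bash
python3 -m creep '[{"translation":[40,8,0],"angular":[0,0,-0.07],"jaw":1},{"translation":[80,16,0],"angular":[0,0,-0.14],"jaw":1},{"translation":[120,24,5],"angular":[0,0,-0.21],"jaw":1},{"translation":[150,29,15],"angular":[0,0,-0.28],"jaw":1},{"translation":[168,32,30],"angular":[0,0,-0.32],"jaw":1},{"translation":[173.4,32.4,50],"angular":[0,0,-0.333],"jaw":1},{"translation":[173.4,32.4,68],"angular":[0,0,-0.333],"jaw":1},{"translation":[173.4,32.4,74],"angular":[0,0,-0.333],"jaw":1}]'
python3 - <<'E'
from h import *
snap("top","t1"); snap("scene","s1")
a=cv2.imread("pics/top0.png"); t=cv2.imread("pics/t1.png")[230:330,360:480]; s=cv2.imread("pics/s1.png")[160:260,180:300]
cv2.imwrite("pics/c4.png",np.hstack([cv2.resize(x,(400,333),interpolation=cv2.INTER_CUBIC) for x in(t,s)]))
go((527.3,-56.6,64),-3.55)
E
```

```text
t: 3.1
ee_pos: [525.7, -58.5, 117.8]
orientation: [-2.291, -2.146, 0.003]
ft_force: [0.6, 0.2, 0.5]
width: 87.7
grasp_force: 0.0
t 3.2 pos [526.1 -58.7 118.5] shift [ 2.1  1.1 54.5] turn [-0.002 -0.    -0.004] F [ 0.1 -1.2 -0.1] w 87.9 tool y deg -3.75
```

View pics/c4.png

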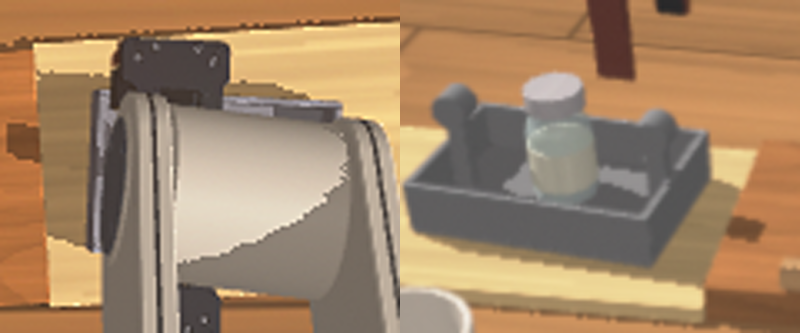

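The near fingertip's lower edge is at about scene pixel (245,183). I'll check that against the projection of the measured TCP.

```bash
python3 - <<'E'
from h import *
for x in(570,580,482): print(x,proj("scene",(x,-58.7-0.062*(x-526),118.5)))
print("knob",proj("scene",(527.3,-56.6,82)),"near end",proj("scene",(538.3,-57.3,82)))
E
```

```text
570 [246.79783777 193.51589681]
580 [244.98925136 195.78558359]
482 [261.55126455 175.0274314 ]
knob [256.54462616 198.62285619] near end [254.73181682 201.03411302]
```

```bash
python3 - <<'E'
from h import *
im=cv2.imread("pics/s1.png"); x0,y0,f=180,130,6
c=cv2.resize(im[y0:y0+100,x0:x0+130],None,fx=f,fy=f,interpolation=cv2.INTER_NEAREST)
def mk(P,col):
    u=proj("scene",P); cv2.drawMarker(c,tuple(int(v) for v in ((u-[x0,y0]+.5)*f)),col,0,16,1)
for x in(572,480): mk((x,-58.7-0.062*(x-526),118.5),(0,255,0))
mk((538.3,-57.3,82),(255,0,0)); mk((516.3,-55.9,82),(255,0,0)); mk((587.4,-45.1,52),(0,255,255)); mk((576.4,-224,52),(0,255,255)); mk((469.7,-37.6,52),(0,255,255));mk((624.3,-1.4,12),(0,0,255)); mk((572,-58.7-0.062*(46),136),(0,255,0))
cv2.imwrite("pics/c5.png",c)
E
```

```text
(no output)
```

View pics/c5.png

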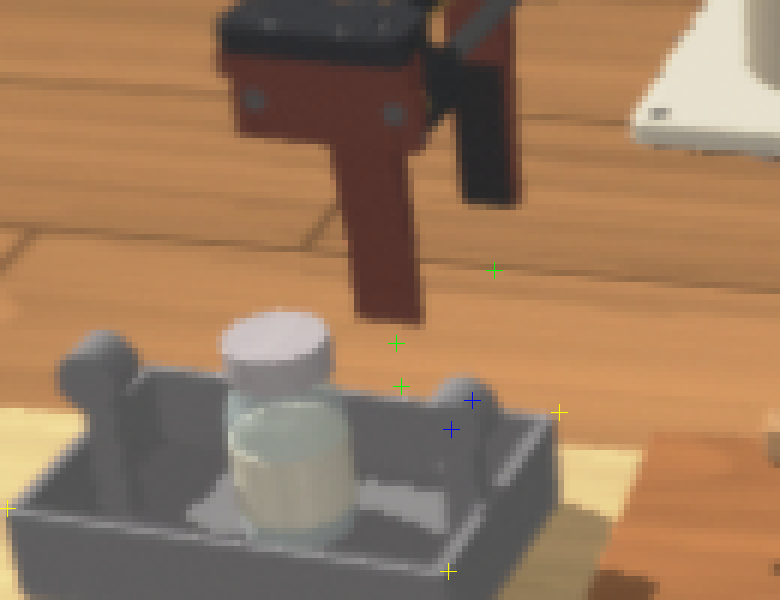

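The projected rim corners and knob fit the picture, but the open fingertips sit about 10 px (roughly 25 mm) higher than the reported TCP. I'll check whether closing the jaw moves the tips down, staying above the knob.

```bash
python3 -m creep '[{"translation":[1,1,0],"angular":[0,0,0],"jaw":0.3},{"translation":[2,1,0],"angular":[0,0,0],"jaw":0.3},{"translation":[2,1,0],"angular":[0,0,0],"jaw":0.3},{"translation":[2,1,0],"angular":[0,0,0],"jaw":0.3},{"translation":[2,1,0],"angular":[0,0,0],"jaw":0.3},{"translation":[2,1,0],"angular":[0,0,0],"jaw":0.3},{"translation":[2,1,0],"angular":[0,0,0],"jaw":0.3},{"translation":[2,1,0],"angular":[0,0,0],"jaw":0.3}]'
cat > tip.py <<'E'
from h import *
import sys
n=sys.argv[1]; s=cv2.imread("pics/scene0.png").astype(int)
im=snap("scene",n)[:,:,::-1].astype(int)
def tips(im):
    m=(np.abs(im-s).sum(2)>90)&(im.max(2)<110)
    m[:, :200]=0; m[:,300:]=0; m[:130]=0; m[200:]=0
    for c in range(225,285,2):
        r=np.where(m[:,c])[0]
        if len(r): print((c,r.max()),end=" ")
    print()
tips(cv2.imread("pics/s1.png").astype(int)); tips(im)
go((527.3,-56.6,64),-3.55)
p=ctrl.get_obs()["ee_pos"]; w=ctrl.get_obs()["width"]/2
for d in(w,w+13,-w,-w-13): print("tip pred",d,proj("scene",p+[d,-.062*d,0]), "z+26",proj("scene",p+[d,-.062*d,26]))
E
python3 tip.py s2
```

```text
t: 4.2
ee_pos: [527.9, -56.5, 119.3]
orientation: [-2.292, -2.148, 0.0]
ft_force: [-0.3, -0.4, 0.9]
width: 26.1
grasp_force: 0.0
(225, np.int64(152)) (227, np.int64(152)) (229, np.int64(152)) (231, np.int64(153)) (233, np.int64(153)) (235, np.int64(156)) (237, np.int64(166)) (239, np.int64(169)) (241, np.int64(170)) (243, np.int64(170)) (245, np.int64(171)) (247, np.int64(171)) (249, np.int64(154)) (251, np.int64(151)) (253, np.int64(149)) (255, np.int64(148)) (257, np.int64(163)) (259, np.int64(163)) (261, np.int64(163)) (263, np.int64(164)) (265, np.int64(163)) 
(225, np.int64(152)) (227, np.int64(152)) (229, np.int64(152)) (231, np.int64(152)) (233, np.int64(152)) (235, np.int64(153)) (237, np.int64(153)) (239, np.int64(153)) (241, np.int64(153)) (243, np.int64(157)) (245, np.int64(171)) (247, np.int64(171)) (249, np.int64(172)) (251, np.int64(172)) (253, np.int64(175)) (255, np.int64(176)) (257, np.int64(169)) (259, np.int64(170)) (261, np.int64(169)) (263, np.int64(134)) (265, np.int64(134)) (267, np.int64(134)) (269, np.int64(132)) (271, np.int64(130)) 
t 4.25 pos [527.9 -56.5 119.2] shift [-0.1 -0.6 55.2] turn [-0.     0.    -0.003] F [-0.5 -0.6  0. ] w 26.3 tool y deg -3.73
tip pred 13.137552785321114 [252.86248843 186.93143378] z+26 [251.79525246 176.30852521]
tip pred 26.137552785321112 [250.61951927 189.75425687] z+26 [249.50747026 179.0592876 ]
tip pred -13.137552785321114 [257.25965022 181.40065892] z+26 [256.27804161 170.92183601]
tip pred -26.137552785321112 [259.37037466 178.74725542] z+26 [258.42882444 168.33891685]
```

```bash
python3 - <<'E'
import cv2
a=cv2.imread("pics/scene0.png").astype(int)
for n in("s1","s2"):
    im=cv2.imread(f"pics/{n}.png").astype(int)
    for c in(243,246,250,253,256,258,260,263): print(n,c,[(r,*im[r,c,::-1]) for r in range(160,196,3)] if 0 else "R:",list(im[160:200:2,c,2]), "base",list(a[160:200:2,c,2]) if n=="s2" else "")
E
```

```text
s1 243 R: [np.int64(86), np.int64(86), np.int64(86), np.int64(86), np.int64(86), np.int64(86), np.int64(86), np.int64(86), np.int64(86), np.int64(86), np.int64(88), np.int64(94), np.int64(188), np.int64(197), np.int64(204), np.int64(208), np.int64(201), np.int64(202), np.int64(131), np.int64(96)] base 
s1 246 R: [np.int64(79), np.int64(80), np.int64(84), np.int64(85), np.int64(86), np.int64(86), np.int64(86), np.int64(86), np.int64(85), np.int64(86), np.int64(87), np.int64(90), np.int64(185), np.int64(196), np.int64(203), np.int64(209), np.int64(203), np.int64(204), np.int64(153), np.int64(96)] base 
s1 250 R: [np.int64(188), np.int64(183), np.int64(180), np.int64(170), np.int64(174), np.int64(165), np.int64(165), np.int64(180), np.int64(158), np.int64(145), np.int64(147), np.int64(133), np.int64(174), np.int64(196), np.int64(202), np.int64(208), np.int64(204), np.int64(205), np.int64(170), np.int64(100)] base 
s1 253 R: [np.int64(184), np.int64(183), np.int64(182), np.int64(170), np.int64(176), np.int64(170), np.int64(170), np.int64(179), np.int64(181), np.int64(184), np.int64(199),
[... 5578 characters left out ...]
nt64(113), np.int64(117), np.int64(118), np.int64(107), np.int64(93), np.int64(88)]
s2 263 R: [np.int64(173), np.int64(185), np.int64(173), np.int64(166), np.int64(170), np.int64(173), np.int64(170), np.int64(147), np.int64(189), np.int64(178), np.int64(198), np.int64(201), np.int64(200), np.int64(197), np.int64(200), np.int64(207), np.int64(211), np.int64(202), np.int64(191), np.int64(122)] base [np.int64(171), np.int64(185), np.int64(174), np.int64(167), np.int64(172), np.int64(171), np.int64(167), np.int64(144), np.int64(185), np.int64(173), np.int64(194), np.int64(197), np.int64(184), np.int64(111), np.int64(114), np.int64(117), np.int64(118), np.int64(114), np.int64(112), np.int64(108)]
```

Both jaw openings put the tips about 26 mm higher than the reported TCP. I'll lower to the nominal height with a part-open jaw, which fits inside the walls either way, and check.

```bash
python3 -m creep '[{"translation":[0,0,0],"angular":[0,0,0],"jaw":0.55},{"translation":[0,0,5],"angular":[0,0,0],"jaw":0.55},{"translation":[0,-0.5,15],"angular":[0,0,0],"jaw":0.55},{"translation":[0,-0.5,25],"angular":[0,0,0],"jaw":0.55},{"translation":[0,-0.5,35],"angular":[0,0,0],"jaw":0.55},{"translation":[0,-0.5,45],"angular":[0,0,0],"jaw":0.55},{"translation":[0,-0.5,53],"angular":[0,0,0],"jaw":0.55},{"translation":[0,-0.5,55],"angular":[0,0,0],"jaw":0.55}]'
python3 - <<'E'
from h import *
snap("scene","s3"); im=cv2.imread("pics/s3.png"); x0,y0,f=180,130,6
c=cv2.resize(im[y0:y0+100,x0:x0+130],None,fx=f,fy=f,interpolation=cv2.INTER_NEAREST)
o=ctrl.get_obs(); p=o["ee_pos"]; w=o["width"]/2
for d in(w,-w):
    u=proj("scene",p+[d,-.062*d,0]); cv2.drawMarker(c,tuple(int(v) for v in ((u-[x0,y0]+.5)*f)),(0,255,0),0,16,1)
cv2.imwrite("pics/c6.png",c); go((527.3,-56.6,64),-3.55)
E
```

```text
t: 5.25
ee_pos: [527.0, -56.4, 63.6]
orientation: [-2.292, -2.147, 0.001]
ft_force: [0.3, 0.3, -0.2]
width: 48.2
grasp_force: 0.0
t 5.3 pos [527.1 -56.4  63.7] shift [-0.1  0.2 -0.3] turn [-0.001 -0.    -0.003] F [-0.3  0.3 -0.5] w 48.4 tool y deg -3.73
```

View pics/c6.png

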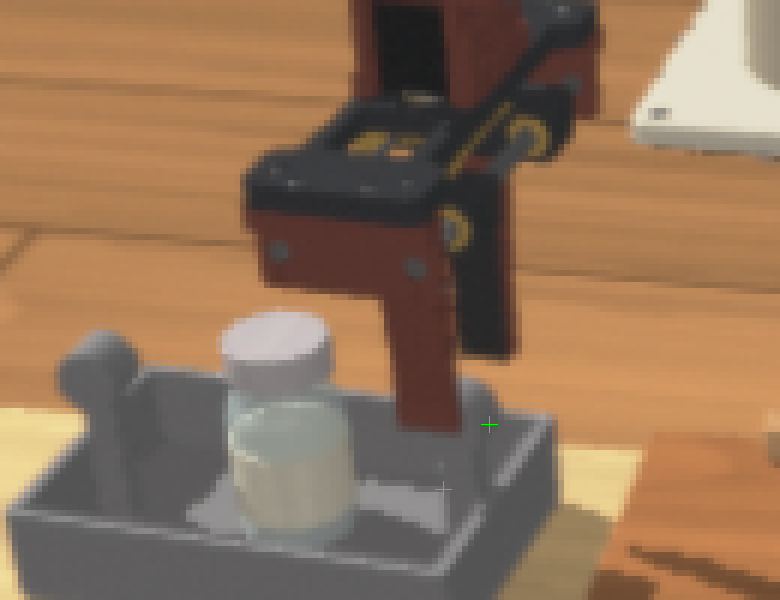

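```bash
python3 - <<'E'
from h import *
f=400/120
for z in(160,200,230):
  for dx in(-89,0,89):
    u=proj("top",(526.1+dx,-58.7-.062*dx,z)); print(z,dx,u,"crop",(u-[360,230])*[f,f])
E
```

```text
160 -89 [400.90972479 323.7494278 ] crop [136.36574929 312.49809267]
160 0 [402.4634291  283.17103385] crop [141.54476366 177.2367795 ]
160 89 [403.98338841 243.06198048] crop [146.6112947   43.53993493]
200 -89 [403.8925893  326.00895533] crop [146.308631  320.0298511]
200 0 [405.48974737 283.82371747] crop [151.63249125 179.41239158]
200 89 [407.05004812 242.14507675] crop [156.83349372  40.48358915]
230 -89 [406.28903774 327.8242298 ] crop [154.29679248 326.08076599]
230 0 [407.92015713 284.34785297] crop [159.7338571  181.15950991]
230 89 [409.51179817 241.40900379] crop [165.03932724  38.03001264]
```

The top view agrees in x/y, so the offset is vertical and real. I'll go down 25 mm more, compensate, then close.

```bash
python3 -m creep '[{"translation":[0,0,5],"angular":[0,0,0],"jaw":0.55},{"translation":[0,0,10],"angular":[0,0,0],"jaw":0.55},{"translation":[0,0,15],"angular":[0,0,0],"jaw":0.55},{"translation":[0,0,20],"angular":[0,0,0],"jaw":0.55},{"translation":[0,0,24],"angular":[0,0,0],"jaw":0.55},{"translation":[0,0,26],"angular":[0,0,0],"jaw":0.55},{"translation":[0,0,26],"angular":[0,0,0],"jaw":0.55},{"translation":[0,0,26],"angular":[0,0,0],"jaw":0.55}]'
python3 - <<'E'
from h import *
snap("scene","s4"); im=cv2.imread("pics/s4.png"); x0,y0,f=180,130,6
c=cv2.resize(im[y0:y0+100,x0:x0+130],None,fx=f,fy=f,interpolation=cv2.INTER_NEAREST)
cv2.imwrite("pics/c7.png",c); go((527.3,-56.6,64),-3.55)
E
```

```text
t: 6.3
ee_pos: [527.5, -56.5, 38.4]
orientation: [2.292, 2.148, 0.0]
ft_force: [0.0, 1.3, -0.6]
width: 48.2
grasp_force: 0.0
t 6.35 pos [527.5 -56.5  38.4] shift [ -0.1  -0.2 -25.6] turn [ 0.     0.    -0.003] F [0.  0.1 1.3] w 48.6 tool y deg -3.72
```

View pics/c7.png

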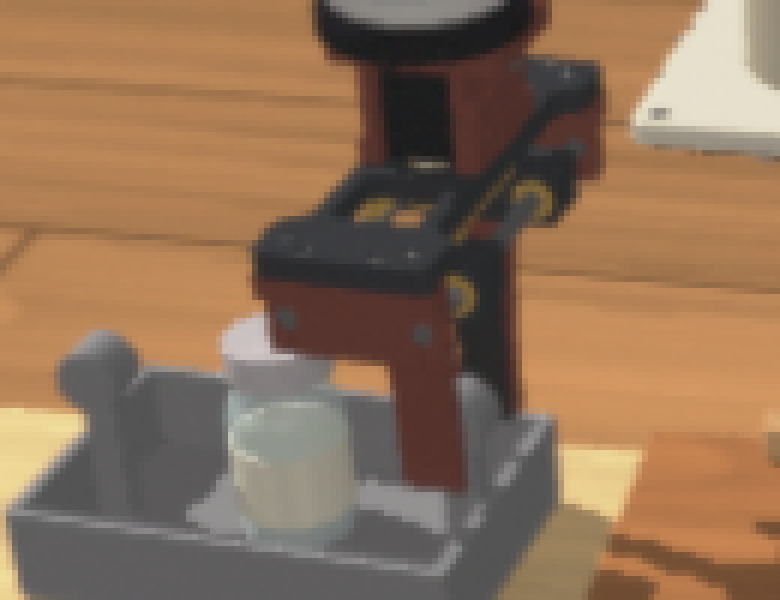

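Near finger spans (400–465, 360–490) straddling the knob at (470,405), tips a little below the knob: good. I'll close on it.

```bash
python3 -m creep '[{"translation":[0,0,0],"angular":[0,0,0],"jaw":0.1},{"translation":[0,0,0],"angular":[0,0,0],"jaw":0.1},{"translation":[0,0,0],"angular":[0,0,0],"jaw":0.1},{"translation":[0,0,0],"angular":[0,0,0],"jaw":0.1},{"translation":[0,0,0],"angular":[0,0,0],"jaw":0.1},{"translation":[0,0,0],"angular":[0,0,0],"jaw":0.1},{"translation":[0,0,0],"angular":[0,0,0],"jaw":0.1},{"translation":[0,0,0],"angular":[0,0,0],"jaw":0.1}]'

```

```text
t: 7.35
ee_pos: [527.9, -56.5, 38.4]
orientation: [2.292, 2.148, 0.001]
ft_force: [3.2, 1.2, -0.7]
width: 21.9
grasp_force: 30.0
```

```bash
python3 -m creep '[{"translation":[0,0,-2],"angular":[0,0,0],"jaw":0.1},{"translation":[0,0,-5],"angular":[0,0,0],"jaw":0.1},{"translation":[0,0,-9],"angular":[0,0,0],"jaw":0.1},{"translation":[0,0,-13],"angular":[0,0,0],"jaw":0.1},{"translation":[0,0,-17],"angular":[0,0,0],"jaw":0.1},{"translation":[0,0,-21],"angular":[0,0,0],"jaw":0.1},{"translation":[0,0,-24],"angular":[0,0,0],"jaw":0.1},{"translation":[0,0,-24],"angular":[0,0,0],"jaw":0.1}]'
cat > trk.py <<'E'
from h import *
import sys
# track knob pixel in scene + front corner? report state in board frame
o=ctrl.get_obs(); l=loc(o["ee_pos"])
print("along/lat",np.round(l,1),"F along/lat/z",np.round([o["ft_force"][:2]@U,o["ft_force"][:2]@V,o["ft_force"][2]],1),"grip",o["grasp_force"])
T=np.array(eval(sys.argv[1])) # target along,lat,z,tool-y deg
P=np.r_[O+T[0]*U+T[1]*V,T[2]]; go(P,T[3])
E
python3 trk.py "(0,0,62,2.65)"
```

```text
t: 8.35
ee_pos: [527.4, -56.3, 62.5]
orientation: [-2.293, -2.148, -0.0]
ft_force: [-1.0, -0.5, -4.6]
width: 21.5
grasp_force: 30.0
along/lat [-50.6  -0.2] F along/lat/z [-0.4  1.  -4.6] grip 29.976165890693665
t 8.35 pos [527.4 -56.3  62.5] shift [50.2 -5.8  0.6] turn [ 0.    -0.    -0.111] F [-1.  -0.5 -4.6] w 21.5 tool y deg -3.74
```

```bash
python3 -m creep '[{"translation":[4,-0.5,0],"angular":[0,0,-0.012],"jaw":0.1},{"translation":[9,-1,0],"angular":[0,0,-0.026],"jaw":0.1},{"translation":[14,-1.5,0],"angular":[0,0,-0.04],"jaw":0.1},{"translation":[19,-2,0],"angular":[0,0,-0.054],"jaw":0.1},{"translation":[24,-2.7,0],"angular":[0,0,-0.068],"jaw":0.1},{"translation":[29,-3.3,0],"angular":[0,0,-0.082],"jaw":0.1},{"translation":[34,-3.9,0],"angular":[0,0,-0.097],"jaw":0.1},{"translation":[39,-4.5,0],"angular":[0,0,-0.111],"jaw":0.1}]'
python3 trk.py "(20,0,62,2.65)"
```

```text
t: 9.35
ee_pos: [525.4, -16.9, 62.3]
orientation: [2.169, 2.273, 0.0]
ft_force: [-0.5, -1.5, -4.9]
width: 21.8
grasp_force: 30.0
along/lat [-11.1   0. ] F along/lat/z [-1.5  0.6 -4.9] grip 29.981477558612823
t 9.35 pos [525.4 -16.9  62.3] shift [31.1  0.   0.3] turn [ 0.    -0.     0.001] F [-0.5 -1.5 -4.9] w 21.8 tool y deg 2.69
```

```bash
python3 -m creep '[{"translation":[5,0,0],"angular":[0,0,0],"jaw":0.1},{"translation":[12,0,0],"angular":[0,0,0],"jaw":0.1},{"translation":[20,0,0],"angular":[0,0,0],"jaw":0.1},{"translation":[28,0,0],"angular":[0,0,0],"jaw":0.1},{"translation":[36,0,0],"angular":[0,0,0],"jaw":0.1},{"translation":[44,0,0],"angular":[0,0,0],"jaw":0.1},{"translation":[50,0,0],"angular":[0,0,0],"jaw":0.1},{"translation":[54,0,0],"angular":[0,0,0],"jaw":0.1}]'
python3 trk.py "(120,0,62,2.65)"
python3 - <<'E'
from h import *
snap("top","t5"); im=cv2.imread("pics/t5.png"); s=cv2.imread
snap("scene","s5"); s=cv2.imread("pics/s5.png")
cv2.imwrite("pics/c8.png",np.hstack([cv2.resize(im[225:345,300:460],(400,300)),cv2.resize(s[150:270,200:360],(400,300))]))
E
```

```text
t: 10.35
ee_pos: [522.9, 37.1, 62.3]
orientation: [-2.169, -2.272, 0.0]
ft_force: [0.2, -1.7, -5.3]
width: 21.8
grasp_force: 30.0
along/lat [43.  0.] F along/lat/z [-1.7 -0.1 -5.3] grip 29.97394949197769
t 10.35 pos [522.9  37.1  62.3] shift [77.   0.   0.3] turn [-0.  0.  0.] F [ 0.2 -1.7 -5.3] w 21.8 tool y deg 2.65
```

View pics/c8.png

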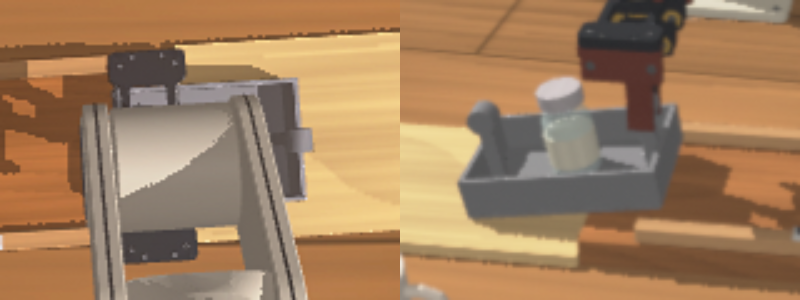

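The front is raised over the shelf between the battens, the rear is still on the loading board, and the tray is parallel with the jar upright. I'll continue.

```bash
python3 -m creep '[{"translation":[6,0,0],"angular":[0,0,0],"jaw":0.1},{"translation":[15,0,0],"angular":[0,0,0],"jaw":0.1},{"translation":[25,0,0],"angular":[0,0,0],"jaw":0.1},{"translation":[36,0,0],"angular":[0,0,0],"jaw":0.1},{"translation":[47,0,0],"angular":[0,0,0],"jaw":0.1},{"translation":[57,0,0],"angular":[0,0,0],"jaw":0.1},{"translation":[65,0,0],"angular":[0,0,0],"jaw":0.1},{"translation":[70,0,0],"angular":[0,0,0],"jaw":0.1}]'
python3 trk.py "(172,0,62,2.65)"
```

```text
t: 11.45
ee_pos: [519.6, 107.2, 62.2]
orientation: [-2.169, -2.272, 0.0]
ft_force: [0.6, -2.3, -5.1]
width: 21.8
grasp_force: 30.0
along/lat [1.131e+02 1.000e-01] F along/lat/z [-2.3 -0.5 -5.1] grip 29.97369736433029
t 11.45 pos [519.6 107.2  62.2] shift [58.9  0.1  0.2] turn [-0. -0.  0.] F [ 0.6 -2.3 -5.1] w 21.8 tool y deg 2.66
```

```bash
python3 -m creep '[{"translation":[4,0,0],"angular":[0,0,0],"jaw":0.1},{"translation":[11,0,0],"angular":[0,0,0],"jaw":0.1},{"translation":[19,0,0],"angular":[0,0,0],"jaw":0.1},{"translation":[28,0,0],"angular":[0,0,0],"jaw":0.1},{"translation":[37,0,0],"angular":[0,0,0],"jaw":0.1},{"translation":[45,0,0],"angular":[0,0,0],"jaw":0.1},{"translation":[51,0,0],"angular":[0,0,0],"jaw":0.1},{"translation":[55,0,0],"angular":[0,0,0],"jaw":0.1}]'
python3 trk.py "(172,0,62,2.65)"
python3 -m creep '[{"translation":[0,0,0],"angular":[0,0,0],"jaw":0.1},{"translation":[0,0,1],"angular":[0,0,0],"jaw":0.1},{"translation":[0,0,2],"angular":[0,0,0],"jaw":0.1},{"translation":[0,0,3],"angular":[0,0,0],"jaw":0.1},{"translation":[0,0,4],"angular":[0,0,0],"jaw":0.1},{"translation":[0,0,4],"angular":[0,0,0],"jaw":0.1},{"translation":[0,0,4],"angular":[0,0,0],"jaw":0.1},{"translation":[0,0,4],"angular":[0,0,0],"jaw":0.1}]'
```

```text
t: 12.45
ee_pos: [517.1, 162.0, 62.3]
orientation: [-2.169, -2.272, -0.0]
ft_force: [-1.0, -1.9, -4.5]
width: 22.0
grasp_force: 30.0
along/lat [168.  -0.] F along/lat/z [-1.9  1.1 -4.5] grip 29.97387260198593
t 12.45 pos [517.1 162.   62.3] shift [ 4.  -0.   0.3] turn [-0. -0.  0.] F [-1.  -1.9 -4.5] w 22.0 tool y deg 2.65
t: 13.45
ee_pos: [517.3, 161.5, 58.3]
orientation: [2.17, 2.272, 0.0]
ft_force: [-0.9, 2.9, -2.8]
width: 21.6
grasp_force: 30.0
```

```bash
for i in 1; do python3 -m creep '[{"translation":[0,0,0.5],"angular":[0,0,0],"jaw":0.1},{"translation":[0,0,1],"angular":[0,0,0],"jaw":0.1},{"translation":[0,0,1.5],"angular":[0,0,0],"jaw":0.1},{"translation":[0,0,2],"angular":[0,0,0],"jaw":0.1},{"translation":[0,0,2],"angular":[0,0,0],"jaw":0.1},{"translation":[0,0,2],"angular":[0,0,0],"jaw":0.1},{"translation":[0,0,2],"angular":[0,0,0],"jaw":0.1},{"translation":[0,0,2],"angular":[0,0,0],"jaw":0.1}]'; done; python3 trk.py "(190,0,56,2.65)"
```

```text
t: 14.45
ee_pos: [517.2, 161.5, 56.2]
orientation: [-2.17, -2.272, 0.0]
ft_force: [0.3, 2.6, -2.6]
width: 21.6
grasp_force: 30.0
along/lat [167.5   0. ] F along/lat/z [ 2.6 -0.4 -2.6] grip 29.97479349374771
t 14.45 pos [517.2 161.5  56.2] shift [22.5 -0.   0.2] turn [-0.  0. -0.] F [ 0.3  2.6 -2.6] w 21.6 tool y deg 2.64
```

```bash
python3 -m creep '[{"translation":[0,0,0.5],"angular":[0,0,0],"jaw":0.1},{"translation":[0,0,1],"angular":[0,0,0],"jaw":0.1},{"translation":[0,0,1.5],"angular":[0,0,0],"jaw":0.1},{"translation":[0,0,2],"angular":[0,0,0],"jaw":0.1},{"translation":[0,0,2],"angular":[0,0,0],"jaw":0.1},{"translation":[0,0,2],"angular":[0,0,0],"jaw":0.1},{"translation":[0,0,2],"angular":[0,0,0],"jaw":0.1},{"translation":[0,0,2],"angular":[0,0,0],"jaw":0.1}]'; python3 trk.py "(190,0,56,2.65)"
```

```text
t: 15.45
ee_pos: [517.2, 161.5, 54.3]
orientation: [2.17, 2.272, -0.0]
ft_force: [-0.0, 3.6, -3.6]
width: 22.0
grasp_force: 30.0
along/lat [167.5  -0. ] F along/lat/z [ 3.6 -0.1 -3.6] grip 29.97497856616974
t 15.45 pos [517.2 161.5  54.3] shift [22.5 -0.  -1.7] turn [-0.  0. -0.] F [-0.   3.6 -3.6] w 22.0 tool y deg 2.63
```

```bash
python3 -m creep '[{"translation":[0,0,0.5],"angular":[0,0,0],"jaw":0.1},{"translation":[0,0,1],"angular":[0,0,0],"jaw":0.1},{"translation":[0,0,1.5],"angular":[0,0,0],"jaw":0.1},{"translation":[0,0,2],"angular":[0,0,0],"jaw":0.1},{"translation":[0,0,2],"angular":[0,0,0],"jaw":0.1},{"translation":[0,0,2],"angular":[0,0,0],"jaw":0.1},{"translation":[0,0,2],"angular":[0,0,0],"jaw":0.1},{"translation":[0,0,2],"angular":[0,0,0],"jaw":0.1}]'; python3 trk.py "(190,0,56,2.65)"
```

```text
t: 16.45
ee_pos: [517.2, 161.6, 52.3]
orientation: [-2.17, -2.272, -0.0]
ft_force: [-0.2, 4.3, -1.5]
width: 22.0
grasp_force: 30.0
along/lat [167.6  -0. ] F along/lat/z [ 4.3  0.  -1.5] grip 29.97557133436203
t 16.45 pos [517.2 161.6  52.3] shift [22.4 -0.  -3.7] turn [-0. -0. -0.] F [-0.2  4.3 -1.5] w 22.0 tool y deg 2.63
```

```bash
python3 -m creep '[{"translation":[0,0,0.5],"angular":[0,0,0],"jaw":0.1},{"translation":[0,0,1],"angular":[0,0,0],"jaw":0.1},{"translation":[0,0,1],"angular":[0,0,0],"jaw":0.1},{"translation":[0,0,1],"angular":[0,0,0],"jaw":0.1},{"translation":[0,0,1],"angular":[0,0,0],"jaw":0.1},{"translation":[0,0,1],"angular":[0,0,0],"jaw":0.1},{"translation":[0,0,1],"angular":[0,0,0],"jaw":0.1},{"translation":[0,0,1],"angular":[0,0,0],"jaw":0.1}]'; python3 trk.py "(190,0,56,2.65)"
python3 - <<'E'
from h import *
f=[]
for i in range(6):
    ctrl.get_image("top") ; f.append(ctrl.get_obs()["ft_force"])
print(np.mean(f,0),np.std(f,0))
E
```

```text
t: 17.45
ee_pos: [517.2, 161.6, 52.2]
orientation: [2.17, 2.272, 0.0]
ft_force: [-4.3, 2.2, 9.8]
width: 21.8
grasp_force: 30.0
along/lat [ 1.676e+02 -1.000e-01] F along/lat/z [2.4 4.1 9.8] grip 29.977225363254547
t 17.45 pos [517.2 161.6  52.2] shift [22.4 -0.1 -3.8] turn [ 0. -0. -0.] F [-4.3  2.2  9.8] w 21.8 tool y deg 2.64
[-4.22716867  2.98432556 10.20791622] [0.24384722 0.55395915 0.58193574]
```

Contact with the shelf found at z≈52.2, so the step is about 14 mm. I'll ease up 1 mm and close most of the gap to the bar.

```bash
python3 -m creep '[{"translation":[0,0,-0.5],"angular":[0,0,0],"jaw":0.1},{"translation":[0,0,-0.9],"angular":[0,0,0],"jaw":0.1},{"translation":[2,0,-0.9],"angular":[0,0,0],"jaw":0.1},{"translation":[5,0,-0.9],"angular":[0,0,0],"jaw":0.1},{"translation":[8,0,-0.9],"angular":[0,0,0],"jaw":0.1},{"translation":[11,0,-0.9],"angular":[0,0,0],"jaw":0.1},{"translation":[14,0,-0.9],"angular":[0,0,0],"jaw":0.1},{"translation":[15,0,-0.9],"angular":[0,0,0],"jaw":0.1}]'
python3 trk.py "(190,0,52.3,2.65)"
```

```text
t: 18.75
ee_pos: [516.7, 174.7, 53.5]
orientation: [2.168, 2.271, -0.003]
ft_force: [-4.7, -10.8, 20.0]
width: 21.8
grasp_force: 30.0
along/lat [ 1.807e+02 -1.000e-01] F along/lat/z [-10.5   5.2  20. ] grip 29.978647828102112
t 18.75 pos [516.7 174.7  53.5] shift [ 9.3 -0.1  1.2] turn [-0.     0.003  0.   ] F [ -4.7 -10.8  20. ] w 21.8 tool y deg 2.68
```

Unexpected load: the tool is being pushed up and forward motion is blocked early, near along=181. I'll back off slightly and read again.

```bash
python3 -m creep '[{"translation":[-1,0,-0.3],"angular":[0,0,0],"jaw":0.1},{"translation":[-2,0,-0.6],"angular":[0,0,0],"jaw":0.1},{"translation":[-3,0,-1],"angular":[0,0,0],"jaw":0.1},{"translation":[-4,0,-1],"angular":[0,0,0],"jaw":0.1},{"translation":[-4,0,-1],"angular":[0,0,0],"jaw":0.1},{"translation":[-4,0,-1],"angular":[0,0,0],"jaw":0.1},{"translation":[-4,0,-1],"angular":[0,0,0],"jaw":0.1},{"translation":[-4,0,-1],"angular":[0,0,0],"jaw":0.1}]'
python3 trk.py "(190,0,52.3,2.65)"
python3 - <<'E'
from h import *
for c in("top","scene"):
    im=snap(c,c+"9")
    for l in("tray_centre","jar_centre","stop_frame","knob_rear"): print(c,l,[(round(r["score"],2),np.round(r["rect"])) for r in ctrl.look_for(c,l)[:2]])
for a,l,z in((197,-60,66),(197,60,66),(17,60,66),(17,-60,66),(197,-60,26),(17,-60,26),(205,-60,57),(200,-60,57)):
    P=np.r_[O+a*U+l*V,z]; print((a,l,z),proj("top",P),proj("scene",P))
E
```

```text
t: 19.75
ee_pos: [516.8, 170.4, 53.4]
orientation: [2.168, 2.271, -0.004]
ft_force: [-0.8, -10.1, 8.6]
width: 22.1
grasp_force: 30.0
along/lat [176.4  -0. ] F along/lat/z [-10.    1.3   8.6] grip 29.975268244743347
t 19.75 pos [516.8 170.4  53.4] shift [13.6 -0.   1.1] turn [-0.     0.003  0.001] F [ -0.8 -10.1   8.6] w 22.1 tool y deg 2.68
top tray_centre []
top jar_centre [(0.73, array([328., 281., 342., 299.]))]
top stop_frame [(0.44, array([254., 248., 285., 271.]))]
top knob_rear [(0.7, array([294., 260., 374., 312.]))]
scene tray_centre [(0.75, array([273., 179., 364., 242.]))]
scene jar_centre [(0.69, array([311., 180., 333., 221.]))]
scene stop_frame [(0.61, array([361., 195., 408., 252.]))]
scene knob_rear [(0.68, array([277., 179., 359., 242.])), (0.5, array([360., 197., 408., 250.]))]
(197, -60, 66) [291.52650762 262.4992606 ] [364.48412948 227.55075457]
(197, 60, 66) [294.19386259 312.3842318 ] [368.22748918 198.97278487]
(17, 60, 66) [368.87576514 308.01076612] [291.73395345 193.73626539]
(17, -60, 66) [365.66175949 258.163244  ] [280.50523828 221.15894274]
(197, -60, 26) [292.65971164 262.63446389] [363.65049683 243.06748181]
(17, -60, 26) [364.31580209 258.4434571 ] [281.54271403 236.47353682]
(205, -60, 57) [288.51897874 262.72126376] [368.09180574 231.39733259]
(200, -60, 57) [290.56226811 262.60203608] [365.71727166 231.21408559]
```

```bash
python3 trk.py "(176.4,0,52.3,2.65)"; python3 -m creep '[{"translation":[0,0,-1],"angular":[0,0,0],"jaw":0.1},{"translation":[0,0,-2],"angular":[0,0,0],"jaw":0.1},{"translation":[0,0,-3],"angular":[0,0,0],"jaw":0.1},{"translation":[0,0,-3],"angular":[0,0,0],"jaw":0.1},{"translation":[0,0,-3],"angular":[0,0,0],"jaw":0.1},{"translation":[0,0,-3],"angular":[0,0,0],"jaw":0.1},{"translation":[0,0,-3],"angular":[0,0,0],"jaw":0.1},{"translation":[0,0,-3],"angular":[0,0,0],"jaw":0.1}]'
python3 trk.py "(190,0,52.3,2.65)"
```

```text
along/lat [176.3   0. ] F along/lat/z [-10.8   1.2   8. ] grip 29.97519850730896
t 20.25 pos [516.7 170.3  53.4] shift [0.1 0.  1.1] turn [-0.001  0.003  0.   ] F [ -0.7 -10.9   8. ] w 21.8 tool y deg 2.68
t: 21.25
ee_pos: [516.6, 172.5, 56.2]
orientation: [-2.17, -2.272, 0.0]
ft_force: [-1.1, -1.7, -4.9]
width: 21.6
grasp_force: 30.0
along/lat [178.5   0. ] F along/lat/z [-1.6  1.2 -4.9] grip 29.998807311058044
t 21.25 pos [516.6 172.5  56.2] shift [11.5  0.   3.9] turn [-0.  0. -0.] F [-1.1 -1.7 -4.9] w 21.6 tool y deg 2.63
```

Raised about 3 mm, the tray moves freely again, so the earlier load came from pressing it down. I'll approach the bar with the front held about 2 mm up, in small steps.

```bash
python3 -m creep '[{"translation":[0,0,0.5],"angular":[0,0,0],"jaw":0.1},{"translation":[1,0,1],"angular":[0,0,0],"jaw":0.1},{"translation":[2,0,1],"angular":[0,0,0],"jaw":0.1},{"translation":[3,0,1],"angular":[0,0,0],"jaw":0.1},{"translation":[4,0,1],"angular":[0,0,0],"jaw":0.1},{"translation":[5,0,1],"angular":[0,0,0],"jaw":0.1},{"translation":[5,0,1],"angular":[0,0,0],"jaw":0.1},{"translation":[5,0,1],"angular":[0,0,0],"jaw":0.1}]'
python3 trk.py "(190,0,52.3,2.65)"
```

```text
t: 22.25
ee_pos: [516.6, 177.7, 55.3]
orientation: [2.17, 2.272, 0.001]
ft_force: [-0.2, -0.6, -4.5]
width: 22.2
grasp_force: 30.0
along/lat [183.7  -0.2] F along/lat/z [-0.6  0.3 -4.5] grip 29.99812513589859
t 22.25 pos [516.6 177.7  55.3] shift [ 6.3 -0.2  3. ] turn [ 0. -0. -0.] F [-0.2 -0.6 -4.5] w 22.2 tool y deg 2.64
```

```bash
python3 -m creep '[{"translation":[0.4,0,0],"angular":[0,0,0],"jaw":0.1},{"translation":[0.8,0,0],"angular":[0,0,0],"jaw":0.1},{"translation":[1.2,0,0],"angular":[0,0,0],"jaw":0.1},{"translation":[1.6,0,0],"angular":[0,0,0],"jaw":0.1},{"translation":[2,0,0],"angular":[0,0,0],"jaw":0.1},{"translation":[2.4,0,0],"angular":[0,0,0],"jaw":0.1},{"translation":[2.4,0,0],"angular":[0,0,0],"jaw":0.1},{"translation":[2.4,0,0],"angular":[0,0,0],"jaw":0.1}]'
python3 trk.py "(190,0,52.3,2.65)"
```

```text
t: 23.25
ee_pos: [516.4, 180.0, 55.2]
orientation: [-2.17, -2.272, -0.0]
ft_force: [0.4, -0.3, -5.6]
width: 22.0
grasp_force: 30.0
along/lat [ 1.86e+02 -1.00e-01] F along/lat/z [-0.3 -0.4 -5.6] grip 29.99790072441101
t 23.25 pos [516.4 180.   55.2] shift [ 4.  -0.1  2.9] turn [ 0. -0. -0.] F [ 0.4 -0.3 -5.6] w 22.0 tool y deg 2.63
```

```bash
python3 -m creep '[{"translation":[0.4,0,0],"angular":[0,0,0],"jaw":0.1},{"translation":[0.8,0,0],"angular":[0,0,0],"jaw":0.1},{"translation":[1.2,0,0],"angular":[0,0,0],"jaw":0.1},{"translation":[1.6,0,0],"angular":[0,0,0],"jaw":0.1},{"translation":[2,0,0],"angular":[0,0,0],"jaw":0.1},{"translation":[2,0,0],"angular":[0,0,0],"jaw":0.1},{"translation":[2,0,0],"angular":[0,0,0],"jaw":0.1},{"translation":[2,0,0],"angular":[0,0,0],"jaw":0.1}]'
python3 trk.py "(190,0,52.3,2.65)"
python3 -m creep '[{"translation":[0.3,0,0],"angular":[0,0,0],"jaw":0.1},{"translation":[0.6,0,0],"angular":[0,0,0],"jaw":0.1},{"translation":[0.9,0,0],"angular":[0,0,0],"jaw":0.1},{"translation":[1,0,0],"angular":[0,0,0],"jaw":0.1},{"translation":[1,0,0],"angular":[0,0,0],"jaw":0.1},{"translation":[1,0,0],"angular":[0,0,0],"jaw":0.1},{"translation":[1,0,0],"angular":[0,0,0],"jaw":0.1},{"translation":[1,0,0],"angular":[0,0,0],"jaw":0.1}]'
python3 trk.py "(190,0,52.3,2.65)"
```

```text
t: 24.25
ee_pos: [516.3, 182.0, 55.2]
orientation: [-2.17, -2.272, -0.0]
ft_force: [0.1, -0.5, -4.9]
width: 21.8
grasp_force: 30.0
along/lat [ 1.88e+02 -1.00e-01] F along/lat/z [-0.6 -0.  -4.9] grip 29.99793291091919
t 24.25 pos [516.3 182.   55.2] shift [ 2.  -0.1  2.9] turn [ 0. -0. -0.] F [ 0.1 -0.5 -4.9] w 21.8 tool y deg 2.63
t: 25.25
ee_pos: [516.2, 182.9, 55.2]
orientation: [-2.17, -2.272, 0.0]
ft_force: [-0.8, -2.7, -5.5]
width: 21.9
grasp_force: 30.0
along/lat [188.9  -0. ] F along/lat/z [-2.7  0.9 -5.5] grip 29.997780919075012
t 25.25 pos [516.2 182.9  55.2] shift [ 1.1 -0.   2.9] turn [-0.  0. -0.] F [-0.8 -2.7 -5.5] w 21.9 tool y deg 2.63
```

```bash
python3 -m creep '[{"translation":[0.3,0,0],"angular":[0,0,0],"jaw":0.1},{"translation":[0.6,0,0],"angular":[0,0,0],"jaw":0.1},{"translation":[0.8,0,0],"angular":[0,0,0],"jaw":0.1},{"translation":[0.8,0,0],"angular":[0,0,0],"jaw":0.1},{"translation":[0.8,0,0],"angular":[0,0,0],"jaw":0.1},{"translation":[0.8,0,0],"angular":[0,0,0],"jaw":0.1},{"translation":[0.8,0,0],"angular":[0,0,0],"jaw":0.1},{"translation":[0.8,0,0],"angular":[0,0,0],"jaw":0.1}]'
python3 trk.py "(190,0,52.3,2.65)"
```

```text
t: 26.25
ee_pos: [516.1, 183.6, 55.1]
orientation: [2.17, 2.272, -0.0]
ft_force: [-0.1, -4.8, -5.2]
width: 21.8
grasp_force: 30.0
along/lat [189.6   0. ] F along/lat/z [-4.8  0.3 -5.2] grip 29.99836564064026
t 26.25 pos [516.1 183.6  55.1] shift [0.4 0.  2.8] turn [-0.  0. -0.] F [-0.1 -4.8 -5.2] w 21.8 tool y deg 2.64
```

```bash
python3 -m creep '[{"translation":[0.3,0,0],"angular":[0,0,0],"jaw":0.1},{"translation":[0.6,0,0],"angular":[0,0,0],"jaw":0.1},{"translation":[0.8,0,0],"angular":[0,0,0],"jaw":0.1},{"translation":[0.8,0,0],"angular":[0,0,0],"jaw":0.1},{"translation":[0.8,0,0],"angular":[0,0,0],"jaw":0.1},{"translation":[0.8,0,0],"angular":[0,0,0],"jaw":0.1},{"translation":[0.8,0,0],"angular":[0,0,0],"jaw":0.1},{"translation":[0.8,0,0],"angular":[0,0,0],"jaw":0.1}]'
python3 trk.py "(190,0,52.3,2.65)"
```

```text
t: 27.25
ee_pos: [516.1, 183.7, 55.2]
orientation: [2.169, 2.272, -0.002]
ft_force: [1.2, -8.6, -4.3]
width: 21.8
grasp_force: 30.0
along/lat [189.7   0. ] F along/lat/z [-8.6 -0.8 -4.3] grip 29.999097883701324
t 27.25 pos [516.1 183.7  55.2] shift [0.3 0.  2.9] turn [-0.     0.001 -0.   ] F [ 1.2 -8.6 -4.3] w 21.8 tool y deg 2.64
```

Blocked at along=189.7 with 8.6 N: the tray is against the bar (face ≈204.7, matching the vision estimate). I'll lower the front flat.

```bash
python3 -m creep '[{"translation":[0,0,0.3],"angular":[0,0,0],"jaw":0.1},{"translation":[0,0,0.7],"angular":[0,0,0],"jaw":0.1},{"translation":[0,0,1],"angular":[0,0,0],"jaw":0.1},{"translation":[0,0,1.4],"angular":[0,0,0],"jaw":0.1},{"translation":[0,0,1.8],"angular":[0,0,0],"jaw":0.1},{"translation":[0,0,2],"angular":[0,0,0],"jaw":0.1},{"translation":[0,0,2],"angular":[0,0,0],"jaw":0.1},{"translation":[0,0,2],"angular":[0,0,0],"jaw":0.1}]'
python3 trk.py "(190,0,52.3,2.65)"
```

```text
t: 28.25
ee_pos: [516.2, 184.3, 53.5]
orientation: [2.17, 2.272, -0.0]
ft_force: [-0.6, -5.7, -2.0]
width: 21.5
grasp_force: 30.0
along/lat [ 1.903e+02 -1.000e-01] F along/lat/z [-5.7  0.9 -2. ] grip 29.999164044857025
t 28.25 pos [516.2 184.3  53.5] shift [-0.3 -0.1  1.2] turn [ 0.  0. -0.] F [-0.6 -5.7 -2. ] w 21.5 tool y deg 2.64
```

```bash
python3 -m creep '[{"translation":[0,0,0.3],"angular":[0,0,0],"jaw":0.1},{"translation":[0,0,0.6],"angular":[0,0,0],"jaw":0.1},{"translation":[0,0,0.8],"angular":[0,0,0],"jaw":0.1},{"translation":[0.2,0,0.8],"angular":[0,0,0],"jaw":0.1},{"translation":[0.4,0,0.8],"angular":[0,0,0],"jaw":0.1},{"translation":[0.4,0,0.8],"angular":[0,0,0],"jaw":0.1},{"translation":[0.4,0,0.8],"angular":[0,0,0],"jaw":0.1},{"translation":[0.4,0,0.8],"angular":[0,0,0],"jaw":0.1}]'
python3 trk.py "(190,0,52.3,2.65)"
```

```text
t: 29.25
ee_pos: [516.2, 184.7, 52.4]
orientation: [2.169, 2.272, -0.0]
ft_force: [-0.5, -6.1, -1.4]
width: 21.7
grasp_force: 30.0
along/lat [ 1.907e+02 -1.000e-01] F along/lat/z [-6.1  0.8 -1.4] grip 29.99931961297989
t 29.25 pos [516.2 184.7  52.4] shift [-0.7 -0.1  0.1] turn [ 0.  0. -0.] F [-0.5 -6.1 -1.4] w 21.7 tool y deg 2.64
```

```bash
python3 -m creep '[{"translation":[0,0,0.3],"angular":[0,0,0],"jaw":0.1},{"translation":[0,0,0.3],"angular":[0,0,0],"jaw":0.3},{"translation":[0,0,0.3],"angular":[0,0,0],"jaw":0.5},{"translation":[0,0,0.3],"angular":[0,0,0],"jaw":0.5},{"translation":[0,0,0.3],"angular":[0,0,0],"jaw":0.5},{"translation":[0,0,0.3],"angular":[0,0,0],"jaw":0.5},{"translation":[0,0,0.3],"angular":[0,0,0],"jaw":0.5},{"translation":[0,0,0.3],"angular":[0,0,0],"jaw":0.5}]'
python3 trk.py "(190,0,52.3,2.65)"
python3 -m creep '[{"translation":[0,0,-3],"angular":[0,0,0],"jaw":0.5},{"translation":[0,0,-10],"angular":[0,0,0],"jaw":0.5},{"translation":[0,0,-25],"angular":[0,0,0],"jaw":0.5},{"translation":[0,0,-45],"angular":[0,0,0],"jaw":0.5},{"translation":[0,0,-70],"angular":[0,0,0],"jaw":0.5},{"translation":[0,0,-95],"angular":[0,0,0],"jaw":0.5},{"translation":[0,0,-120],"angular":[0,0,0],"jaw":0.5},{"translation":[0,0,-140],"angular":[0,0,0],"jaw":0.5}]'
```

```text
t: 30.25
ee_pos: [516.1, 184.9, 52.1]
orientation: [2.17, 2.272, 0.0]
ft_force: [0.5, 0.3, -0.2]
width: 43.9
grasp_force: 0.0
along/lat [ 1.909e+02 -1.000e-01] F along/lat/z [ 0.3 -0.5 -0.2] grip 0.0
t 30.25 pos [516.1 184.9  52.1] shift [-0.9 -0.1 -0.2] turn [ 0. -0. -0.] F [ 0.5  0.3 -0.2] w 43.9 tool y deg 2.64
t: 31.25
ee_pos: [516.5, 185.0, 194.4]
orientation: [2.169, 2.271, 0.003]
ft_force: [-0.5, -0.2, -0.7]
width: 43.5
grasp_force: 0.0
```

```bash
python3 -m creep '[{"translation":[30,0,-10],"angular":[0,0,0],"jaw":0.5},{"translation":[70,0,-20],"angular":[0,0,0],"jaw":0.5},{"translation":[115,0,-30],"angular":[0,0,0],"jaw":0.5},{"translation":[160,0,-40],"angular":[0,0,0],"jaw":0.5},{"translation":[205,0,-40],"angular":[0,0,0],"jaw":0.5},{"translation":[245,0,-40],"angular":[0,0,0],"jaw":0.5},{"translation":[270,0,-40],"angular":[0,0,0],"jaw":0.5},{"translation":[270,0,-40],"angular":[0,0,0],"jaw":0.5}]'
python3 - <<'E'
from h import *
for c in("top","scene"):
    im=snap(c,c+"_end")
    for l in("tray_centre","jar_centre","stop_frame","knob_front"): print(c,l,[(round(r["score"],2),np.round(r["rect"],1)) for r in ctrl.look_for(c,l)[:2]])
im=cv2.imread("pics/top_end.png").astype(int); im0=cv2.imread("pics/top0.png").astype(int)
# saturation (R-B) profile along slide direction: wood high, tray grey low; plane z=66 (rim)
for lat in(-50,-30,30,50):
    row=[]
    for a in range(10,222,1 if 0 else 2):
        u,v=proj("top",np.r_[O+a*U+lat*V,64]).round().astype(int); row.append((a,im[v,u,2]-im[v,u,0]))
    print(lat,[(int(a),int(d)) for a,d in row if a<36 or a>190])
for a,l,z in((204.7,-60,66),(204.7,60,66),(24.7,60,66),(24.7,-60,66)):
    P=np.r_[O+a*U+l*V,z]; print((a,l,z),proj("top",P),proj("scene",P))
E
```

```text
t: 32.25
ee_pos: [503.3, 456.1, 232.9]
orientation: [2.167, 2.274, 0.002]
ft_force: [0.7, -0.3, -0.6]
width: 44.1
grasp_force: 0.0
top tray_centre [(0.57, array([287.7, 260.4, 365.2, 312.9])), (0.43, array([366.7, 231.2, 506.3, 321.3]))]
top jar_centre [(0.82, array([315.2, 281.8, 334.5, 301.5]))]
top stop_frame [(0.66, array([251.9, 249.7, 301.8, 330.4])), (0.36, array([289. , 259.5, 364.2, 313.1]))]
top knob_front [(0.72, array([287.8, 261.7, 366.5, 312.1]))]
scene tray_centre [(0.87, array([284.5, 187.9, 374.6, 242.5]))]
scene jar_centre [(0.88, array([320.3, 186.4, 340.6, 228.3])), (0.26, array([444.7, 233.2, 530.3, 307.9]))]
scene stop_frame [(0.77, array([357.9, 197.3, 411.1, 250.7])), (0.7, array([160. , 245.3, 221.8, 311. ]))]
scene knob_front [(0.91, array([285.6, 191.2, 370.8, 243.7]))]
-50 [(10, 115), (12, 115), (14, 115), (16, 114), (18, 114), (20, 114), (22, 114), (24, 112), (26, 52), (28, 0), (30, 0), (32, 6), (34, 15), (192, 4), (194, 2), (196, 4), (198, 4), (200, 4), (202, 3), (204, 2), (206, 37), (208, 72), (210, 63), (212, 63), (214, 69), (216, 116), (218, 117), (22
[... 502 characters left out ...]
202, 3), (204, 2), (206, 22), (208, 75), (210, 69), (212, 73), (214, 73), (216, 115), (218, 114), (220, 113)]
50 [(10, 115), (12, 115), (14, 112), (16, 107), (18, 103), (20, 105), (22, 103), (24, 103), (26, 71), (28, 0), (30, 4), (32, 15), (34, 11), (192, 7), (194, 8), (196, 8), (198, 8), (200, 10), (202, 2), (204, 1), (206, 42), (208, 72), (210, 72), (212, 75), (214, 115), (216, 111), (218, 114), (220, 114)]
(204.7, -60, 66) [288.35532914 262.68430654] [368.15876298 227.83115   ]
(204.7, 60, 66) [290.99926205 312.57012399] [371.5664801  199.20436509]
(24.7, 60, 66) [365.68195327 308.19888978] [294.9403451  193.95312215]
(24.7, -60, 66) [362.49127424 258.34907347] [284.01627867 221.42555182]
```

The tray lies square at 26–206 mm along the shelf, directly against the bar with no gap, and the jar is upright. I'm handing it in.

```bash
python3 -c "
from workcell import ctrl
print(ctrl.close_job())"
```

```text
the job is handed in; nothing more can be done
None
```

I handed the job in at about 32 s, but no verdict came back. By the cameras, the tray is square on the shelf and against the cross bar with the jar upright. I pressed it home with about 8 N at the wrist and the arm is clear.

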